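# Step the clay extruder's die turret to the strip die

### The job

Set the clay extruder for pulling strap handles: push the tabs on its die turret with the fingertips to step it round until the strip die (the one with the long narrow slot) clicks in straight under the filling mouth, either way round. Only push: do not grip the tabs, do not lift, tip or shove the extruder along the table, and leave the other things on the table where they are.

Things in the scene. Friction and masses are not known exactly. Their poses are not given: they have to be found in the camera images.
- mouth (a point): Centre of the top rim of the extruder's filling mouth: an open dark steel collar 56 mm across outside, 46 mm inside, 20 mm high, on a short arm from the central post. Its rim is 105 mm above the table, its foot 9 mm above the dies; 56 mm from the post's axis. A die is under the mouth when its centre lies straight below this point.
- hub (a point): Top of the central post, 112 mm above the table and the extruder's highest part, on the vertical axis about which the turret turns.
- strip_die (a point): Centre of the strip die's face, 76 mm above the table: of the six round steel dies (40 mm across, 56 mm from the axis, 60 degrees apart) the one with one long narrow slot, 32 x 8 mm, across the radius. The others, counter-clockwise from above: round hole 22 mm; three small holes; square hole 19 mm; cross; blank with a dimple.
- turret (a joint): Angle of the turret, an aluminium disc 170 mm across, top 74 mm above the table. 0 or any full turn: strip die under the mouth; grows counter-clockwise seen from above. Turns endlessly both ways, stays where left; a spring detent pulls it home every 60 degrees from within about 6 degrees. About 2 N at a tab moves it out of or into a click, under 1 N between.
- tab_0 (a point): Centre of the upright tab outside the strip die, 84 mm up, 100 mm from the axis. Each die has such a tab on its own radius: an aluminium plate 30 mm long along the radius (85 to 115 mm from the axis), 8 mm thick, 66 to 102 mm above the table, 28 mm above the disc. Push the flat side along the circle. All six are alike, any may be pushed; 90 mm of room between neighbours.
- tab_1 (a point): The same point of the tab 60 degrees counter-clockwise from tab_0, seen from above.
- tab_2 (a point): The same point of the tab 120 degrees counter-clockwise from tab_0, seen from above.
- tab_3 (a point): The same point of the tab 180 degrees counter-clockwise from tab_0, seen from above.
- tab_4 (a point): The same point of the tab 240 degrees counter-clockwise from tab_0, seen from above.
- tab_5 (a point): The same point of the tab 300 degrees counter-clockwise from tab_0, seen from above.
- extruder: The extruder: dark steel stand, 5 kg, loose on the table and held by its weight only; base 190 x 160 mm. Origin on the table under the post, x axis towards the mouth, which points away from the robot, up to 45 degrees to either side.
- masking_tape: Bystander: roll of masking tape lying flat, 96 mm across, 25 mm high; origin at the centre of its underside. Leave it alone.
- stamp_block: Bystander: small wooden stamp with a knob, 34x34 mm, 58 mm high; origin at the centre of its underside. Leave it alone.
- pinch_pot: Bystander: grey clay pinch pot, 75x68 mm, 44 mm high; origin at the centre of its underside. Leave it alone.
- ring_cutter: Bystander: tin ring cutter, 70 mm across, 24 mm high; origin at the centre of its underside. Leave it alone.
- kidney_rib: Bystander: flat wooden kidney-shaped rib, 62x100 mm, 8 mm thick; origin at the centre of its underside. Leave it alone.

How it is judged:
By the outcome, as a careful person would: the job done as asked, in the order asked, and still so for the second after the job is handed in, with the robot touching nothing.
It also fails if it takes over 64 s, if anything falls off the work surface, if the arm or the gripper's body presses on something with over 40 N, if the wrist force passes 120 N, or if a joint passes its speed limit or range.

### The arm

A 6-joint arm with a two-finger parallel gripper is mounted at the origin on a cart in front of the work surface, level with it; the furniture and walls round the work are solid. World frame = base frame: x ahead of the robot, y to its left, z up, the work surface at z = 0. Lengths are in m, angles in rad, forces in N, time in s.
With the tool pointing down it reaches from about 0.225 to 0.875 m from the base axis. Payload 3.4 kg.
Tool frame: the origin (TCP) lies at the very end of the fingers, on their centre line; the grasp point (between the pads) lies 19 mm behind it; z points along the fingers, x is the direction in which the jaws open and shut, and the axes are right-handed (so a half turn about z gives the same grasp; the last joint's range is limited). The gripper opens to 85 mm and grips with 20 to 120 N. Pads are 22 mm wide; open, the fingers measure 114 mm over their backs; the gripper's body (76 mm by 85 mm) begins 54 mm behind the grasp point. The pads swing forward as they close: fully open they stand 13 mm farther back than shut.
Start: joints at [1.176, 0.276, 1.505, -0, 1.361, -0.121], TCP at [0.155, 0.554, 0.209] pointing down, gripper open.
Joint ranges: [-2.89, 2.89], [-0.75, 2.08], [0.22, 2.7], [-1.18, 4.32], [0.11, 2.71], [-2.7, 2.7]. Speed limits (rad/s): [2.57, 2.57, 3.14, 3.14, 3.14, 3.14].

### API

Orientations are given as a unit quaternion [w, x, y, z].
In Python, from rig import manip gives the robot as it stands.
- The arm moves only by the tool send_rows, never from a script. Its argument "increments" is a list of rows, each a list of 5 numbers: the opening, from 0 (shut) to 1 (fully open), then the shift along the tool's x, y, z in m, then the turn about the tool's z in rad. A call has 1 to 8 rows; each row shifts and turns the commanded pose from where the row before left it, along the tool's axes as they then stand; what a row does not reach is not made up. A row lasts 1/8 s, in which the tool goes at most 62.5 mm and 10.7 degrees, less where a joint would pass 70% of its speed; a pose out of reach is approached as far as the arm can. A call is refused whole if a number of a shift passes 0.0625 or a number of a turn 0.188, either way. A call with a gripper value outside its range is refused whole. The fingers move at their own pace and stop on an object; "squeeze" is the grip in N (left out, the last holds). Time passes only in rows, so rows that do not move let the fingers close. It gives the time, the measured TCP pose, the force and the opening at its end, in the units of the state.
- manip.get_state(): the state, without advancing time (a new reading comes with each control period).
- manip.get_image(name): name is "scene" or "side" or "wrist"; returns the picture (400x640x3 uint8, red, green, blue); there is no depth.
- manip.calibration(name): a dict with "fx", "fy", "cx", "cy" (pixels), "distortion" ([k1, k2, p1, p2, k3] as OpenCV has them; the pictures are not rectified), "camera_from_world" (4x4, takes a point from world to camera coordinates). Camera axes: x right, y up, looking along -z (the intrinsics and any distortion apply to the point x, -y, -z); pixel columns grow to the right and rows downward; lengths in m; the calibration is good to about 2 mm. A picture is of the moment at which its call begins: read the wrist's pose just before it. calibration takes no time and is no camera call; for the wrist camera it gives the pose at the moment of the call.
- manip.sign_off(): hands the job in, once; it reports no verdict.
The state is a dict: "clock": time; "qpos": joint angles; "qd": joint speeds; "effort": joint torques, N m; "position": TCP position; "ee_rot": TCP orientation; "contact_force": force on the tool from outside, world axes, zero at the start; "moment": the same for the moment, N m; "width": finger opening in m.
Only numpy, scipy, OpenCV 4.12 (cv2) and the standard library are available. Lean on these libraries where they do the work, as an engineer would, in place of code of your own. Each camera call takes 0.05 s, during which the arm holds its last target.

## Working session

There is one attempt and no reset: what is moved stays moved. The work goes in short steps, Python scripts to look and compute and a tool call to move; the robot and the scene stay as the last step left them, time stands still between calls to the robot, and variables do not carry over. Pictures are saved under pics/ and viewed, and the job is handed in when it is done.

Besides the shell and the picture viewer there is one more tool, called after "Emit:" as name([rows], argument=value, ...), one row to a line, values as JSON. send_rows: Moves the arm, as the interface text tells. Its arguments: {"type":"object","properties":{"increments":{"type":"array","items":{"type":"array","items":{"type":"number"}}},"squeeze":{"type":"number"}},"required":["increments"]}

```bash
mkdir -p pics; ls; python3 - <<'E'
from rig import manip
import cv2
s=manip.get_state(); print(s)
for n in("scene","side","wrist"):
    im=manip.get_image(n); cv2.imwrite(f"pics/{n}0.png",im[:,:,::-1]); c=manip.calibration(n); print(n,c)
E
```

```text
pics
{'clock': 0.0, 'qpos': array([ 1.17601606e+00,  2.76601518e-01,  1.50615480e+00,  3.48906032e-05,
        1.36073058e+00, -1.21037974e-01]), 'qd': array([-0.00176987,  0.00025804,  0.00055043,  0.0004731 ,  0.00106264,
       -0.00012798]), 'effort': array([ 3.61440761e-04, -4.16766322e+01, -2.45798957e+01, -3.30791863e-05,
        1.10367645e-02,  8.07726686e-07]), 'position': array([0.15522828, 0.55303824, 0.20852742]), 'ee_rot': array([ 4.62008874e-04,  7.96976213e-01,  6.04009948e-01, -8.26970189e-04]), 'contact_force': array([ 0.35033212, -0.54070797,  0.38486671]), 'moment': array([-0.06615128, -0.02675013,  0.00997367]), 'width': 0.08527560110877813}
scene {'fx': 510.04093120343555, 'fy': 510.04093120343555, 'cx': 319.0022328957138, 'cy': 195.73769058328605, 'distortion': array([0.03189964, 0.        , 0.        , 0.        , 0.        ]), 'camera_from_world': array([[ 0.79344751, -0.60857602, -0.00873413, -0.46466331],
       [ 0.41494158,  0.53038155,  0.73926916, -0.28737483],
       [-0.44526906, -0.59019543,  0.67335341, -1.21429742],
       [ 0.        ,  0.        
[... 253 characters left out ...]
y([[-0.99976205, -0.01114281, -0.01875309,  0.59115439],
       [-0.00991031, -0.53383237,  0.84553225, -0.06988774],
       [-0.01943261,  0.8455169 ,  0.53359492, -1.07535951],
       [ 0.        ,  0.        ,  0.        ,  1.        ]])}
wrist {'fx': 348.0521414999846, 'fy': 348.0521414999846, 'cx': 325.83789669001527, 'cy': 199.49314753736346, 'distortion': array([0.01232388, 0.        , 0.        , 0.        , 0.        ]), 'camera_from_world': array([[ 0.27000053,  0.96285935, -0.00126188, -0.57370891],
       [-0.9226866 ,  0.25836042, -0.2861806 ,  0.03825683],
       [-0.27522565,  0.07843323,  0.95817487, -0.37928067],
       [ 0.        ,  0.        ,  0.        ,  1.        ]])}
```

View pics/scene0.png

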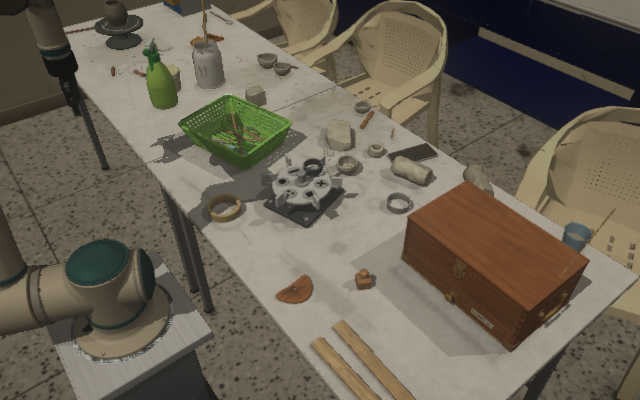

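View pics/side0.png

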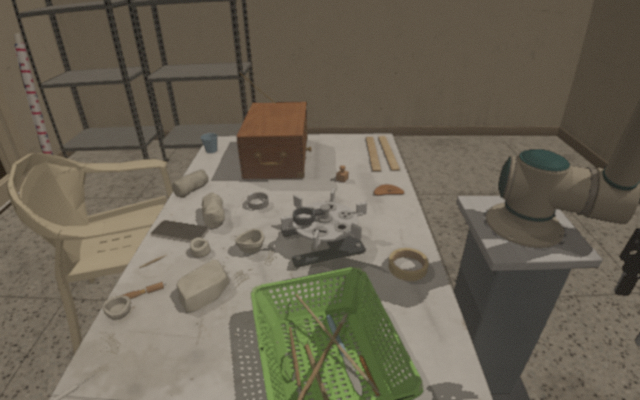

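View pics/wrist0.png

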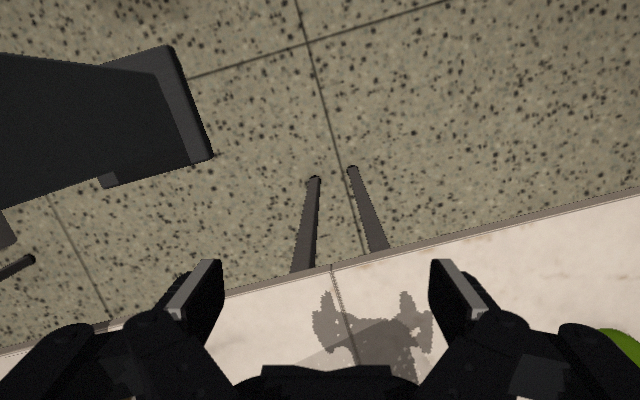

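The scene view shows the extruder at about (305,188). The side view has it at about (325,228), with the green basket on its +y side. The wrist camera sees only the table edge. I'll zoom in.

```bash
cat > h.py <<'E'
import numpy as np, cv2
from rig import manip
def ray(c,uv):
    K=np.array([[c['fx'],0,c['cx']],[0,c['fy'],c['cy']],[0,0,1]])
    p=cv2.undistortPoints(np.array([[uv]],float),K,c['distortion'])[0,0]
    T=c['camera_from_world'];R=T[:3,:3]
    return -R.T@T[:3,3], R.T@np.array([p[0],-p[1],-1.])
def onz(c,uv,z):
    o,d=ray(c,uv);return o+d*(z-o[2])/d[2]
def proj(c,P):
    T=c['camera_from_world'];q=T[:3,:3]@np.array(P,float)+T[:3,3]
    K=np.array([[c['fx'],0,c['cx']],[0,c['fy'],c['cy']],[0,0,1]])
    return cv2.projectPoints(np.array([[q[0],-q[1],-q[2]]]),np.zeros(3),np.zeros(3),K,c['distortion'])[0][0,0]
E
python3 - <<'E'
import cv2
a=cv2.imread('pics/scene0.png')[140:240,240:370]; cv2.imwrite('pics/sc_z.png',cv2.resize(a,None,fx=6,fy=6,interpolation=cv2.INTER_CUBIC)[:600,:800])
a=cv2.imread('pics/side0.png')[180:275,265:385]; cv2.imwrite('pics/si_z.png',cv2.resize(a,None,fx=6,fy=6,interpolation=cv2.INTER_CUBIC)[:600,:800])
E
```

```text
(no output)
```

View pics/sc_z.png

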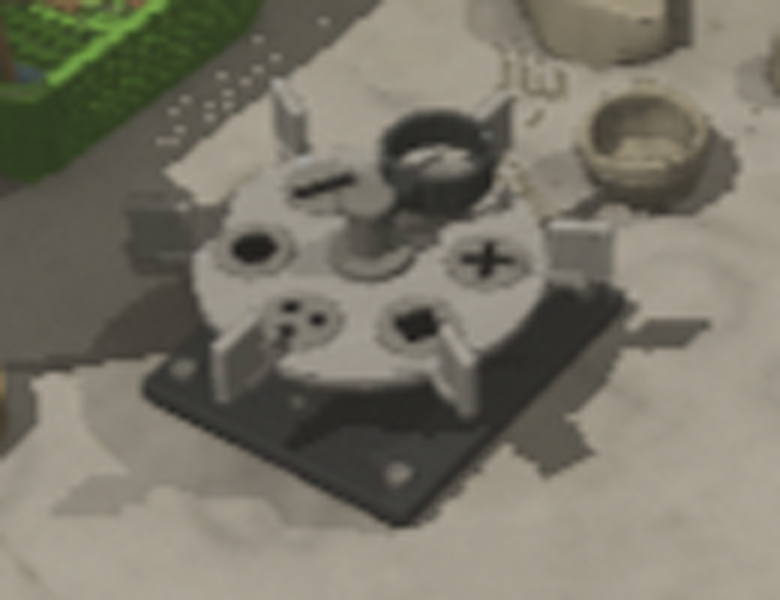

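View pics/si_z.png

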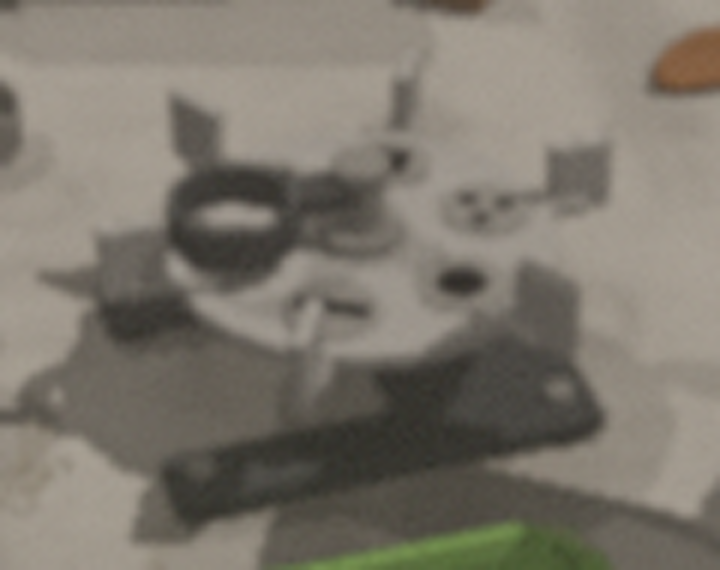

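```bash
python3 - <<'E'
from h import *
C=manip.calibration('scene');D=manip.calibration('side')
f=lambda p:(240+(p[0]+.5)/6-.5,140+(p[1]+.5)/6-.5)
g=lambda p:(265+(p[0]+.5)/6-.5,180+(p[1]+.5)/6-.5)
S={}
sc=dict(strip=(322,187),round=(254,248),three=(302,318),square=(416,325),cross=(487,260))
si=dict(strip=(330,305),round=(460,280),three=(484,208),square=(392,158))
ps=[];ang=[]
for k,p in sc.items():
    P=onz(C,f(p),.076);S[k]=P;print(k,P[:2].round(4), onz(D,g(si[k]),.076)[:2].round(4) if k in si else '')
# centre from opposite pairs: strip-square ; round-cross
print('centre',(S['strip']+S['square'])[:2]/2,(S['round']+S['cross'])[:2]/2)
A=np.array([S[k][:2] for k in sc]); th=np.radians([0,60,120,180,240])
# fit c + R(phi)*56mm*e
M=[];b=[]
for a,t in zip(A,th):
    M+= [[1,0,np.cos(t),-np.sin(t)],[0,1,np.sin(t),np.cos(t)]]; b+=list(a)
x,r,_,_=np.linalg.lstsq(np.array(M),np.array(b),rcond=None)
print('fit',x,np.hypot(x[2],x[3]),'phi strip',np.degrees(np.arctan2(x[3],x[2])),r)
m=onz(C,f((441,150)),.105);print('mouth scene',m); m2=onz(D,g((235,212)),.105);print('mouth side',m2)
print('hub sc',onz(C,f((370,190)),.112),'si',onz(D,g((360,163)),.112))
for q in (m,m2):
  d=q[:2]-x[:2];print(np.hypot(*d),np.degrees(np.arctan2(d[1],d[0])))
# base corners
for p in((148,390),(403,522),(628,298)): print('base',onz(C,f(p),.0)[:2])
E
```

```text
strip [0.5822 0.1182] [0.5831 0.1199]
round [0.5302 0.101 ] [0.5293 0.1034]
three [0.5196 0.046 ] [0.5167 0.0508]
square [0.5584 0.0095] [0.556  0.0105]
cross [0.6124 0.0256] 
centre [0.57029616 0.06383639] [0.57129964 0.0632771 ]
fit [0.57111155 0.06342725 0.01174093 0.05418381] 0.0554412693352596 phi strip 77.77376330747717 [4.12772237e-06]
mouth scene [0.62383886 0.07627307 0.105     ]
mouth side [0.62198372 0.09432116 0.105     ]
hub sc [0.57457206 0.06596491 0.112     ] si [0.57031895 0.06911578 0.112     ]
0.0542695530563253 13.692085708039256
0.05951815611536924 31.26968619364801
base [0.47570712 0.12071539]
base [ 0.52057473 -0.0284003 ]
base [0.70369464 0.0283288 ]
```

The blank is under the mouth, at about 17° azimuth, and the strip die sits about 60° counter-clockwise of it at 77.8°. Die radius comes out at 55.4 mm (56 given), and the base edges at 192×156 mm with a 17° axis, so these agree. The turret therefore needs −60° (clockwise). I'll push tab_3 clockwise from the robot's right side, with the fingers shut. First I'll raise the arm and travel.

Emit:
send_rows([
  [0,0,0,-0.045,0],
  [0,0,0,-0.045,0],
  [0,-0.0276,0.0368,0,0],
  [0,-0.0276,0.0368,0,0],
  [0,-0.0276,0.0368,0,0],
  [0,-0.0276,0.0368,0,0],
  [0,-0.0276,0.0368,0,0],
  [0,-0.0276,0.0368,0,0],
], squeeze=20)

```text
clock: 1.15
position: [0.3239, 0.3331, 0.2992]
ee_rot: [0.0, 0.797, 0.604, -0.0]
contact_force: [0.7, 0.0, -0.1]
width: -0.0001
```

Emit:
send_rows([
  [0,-0.0276,0.0368,0,0],
  [0,-0.0276,0.0368,0,0],
  [0,-0.0276,0.0368,0,0],
  [0,-0.0276,0.0368,0,0],
  [0,-0.0276,0.0368,0,0],
  [0,-0.0276,0.0368,0,0],
  [0,-0.0276,0.0368,0,0],
  [0,-0.0276,0.0368,0,0],
])

```text
clock: 2.15
position: [0.5476, 0.041, 0.2991]
ee_rot: [-0.0, 0.797, 0.604, -0.0]
contact_force: [0.6, 1.1, 0.1]
width: 0.0003
```

Emit:
send_rows([
  [0,-0.0276,0.0368,0,0],
  [0,-0.0276,0.0368,0,0],
  [0,0,0,0,0.17],
  [0,0,0,0,0.17],
  [0,0,0,0,0.17],
  [0,0,0,0,0.17],
  [0,0,0,0,0.17],
  [0,0,0,0,0.17],
])

```text
clock: 3.15
position: [0.6027, -0.0307, 0.2989]
ee_rot: [-0.0, 0.991, 0.135, -0.0]
contact_force: [0.5, 0.3, 0.1]
width: -0.0
```

Emit:
send_rows([
  [0,0,0,0,0.17],
  [0,0,0,0,0.17],
  [0,0,0,0,0.15],
  [0,0,0,0,0],
])

```text
clock: 3.65
position: [0.6028, -0.0307, 0.299]
ee_rot: [-0.0, 0.994, -0.105, -0.0]
contact_force: [0.3, 0.2, -0.1]
width: 0.0001
```

```bash
python3 - <<'E'
from h import *
s=manip.get_state(); print(s['clock'],s['position'],s['ee_rot'],s['contact_force'],s['width'],s['qpos'])
w,x,y,z=s['ee_rot'];print('x az',np.degrees(2*np.arctan2(y,x)))
c=manip.calibration('wrist');T=c['camera_from_world'];o=-T[:3,:3].T@T[:3,3];print('cam',o,o-s['position'])
cv2.imwrite('pics/w1.png',manip.get_image('wrist')[:,:,::-1]);cv2.imwrite('pics/s1.png',manip.get_image('scene')[100:260,180:440,::-1].repeat(3,0).repeat(3,1))
E
```

```text
3.65 [ 0.60278056 -0.03072972  0.29900217] [-7.04295388e-05  9.94428103e-01 -1.05416269e-01 -3.90384902e-04] [ 0.27871206  0.2272564  -0.14357267] 0.00013057233981162447 [-1.66234660e-01  2.86701477e-01  1.27221864e+00  9.33048342e-05
  1.58346041e+00  4.49914866e-02]
x az -12.102301150211686
cam [0.61878675 0.03967961 0.463897  ] [0.01600618 0.07040933 0.16489483]
```

View pics/w1.png

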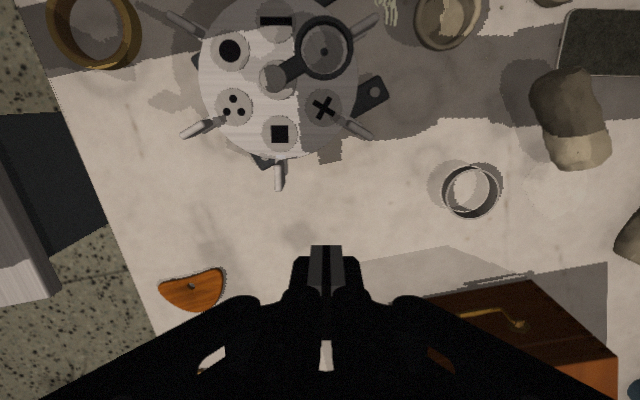

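View pics/s1.png

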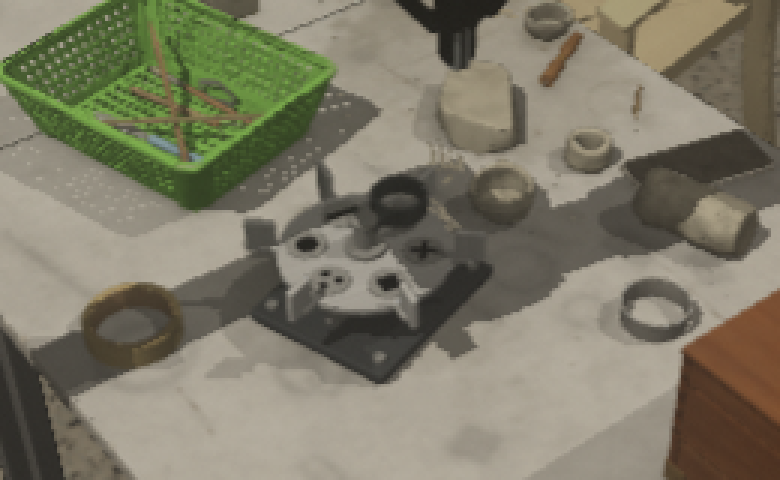

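The wrist view shows the dimpled blank under the mouth at (323,47), the strip at (276,19), the square at (279,134), and tab_3 pointing straight at the camera's bottom at (279,178). I'll refine the centre with this third view.

```bash
python3 - <<'E'
from h import *
C=manip.calibration('wrist')
A=[onz(C,p,.076)[:2] for p in((276,20),(230,50),(235,105),(279.5,134),(324,106))]; th=np.radians([0,60,120,180,240])
M=[];b=[]
for a,t in zip(A,th):
    M+= [[1,0,np.cos(t),-np.sin(t)],[0,1,np.sin(t),np.cos(t)]]; b+=list(a)
x,r,_,_=np.linalg.lstsq(np.array(M),np.array(b),rcond=None)
print('fit',x[:2],np.hypot(x[2],x[3]),'phi',np.degrees(np.arctan2(x[3],x[2])),r)
m=onz(C,(324,44),.105)[:2]-x[:2];print('mouth',np.hypot(*m),np.degrees(np.arctan2(m[1],m[0])))
print('tab3 top end',onz(C,(279,165),.102),onz(C,(279,190),.066))
print('hub',onz(C,(272,77),.112))
ph=np.radians(257.8); print('tab3 pred',x[:2]+.1*np.array([np.cos(ph),np.sin(ph)]))
print('pinch pot/ring/block px->', onz(C,(470,192),.02), onz(C,(430,250),.1))
E
```

```text
fit [0.57296164 0.06645692] 0.05575910024442124 phi 77.67230873529999 [5.26428283e-06]
mouth 0.05695444110339512 19.672025975062912
tab3 top end [ 0.55563541 -0.01862116  0.102     ] [ 0.54196111 -0.05350826  0.066     ]
hub [0.57186396 0.06683492 0.112     ]
tab3 pred [ 0.55182916 -0.03128467]
pinch pot/ring/block px-> [ 0.7790871  -0.11956804  0.02      ] [ 0.69939123 -0.15009171  0.1       ]
```

Three views agree: the centre is about (0.572, 0.065) and tab_3 lies at 257.7°. I'll descend outside the disc in the gap between tab_3 and tab_4, then close in.

Emit:
send_rows([
  [0,0,0.016,0.04,0],
  [0,0,0,0.05,0],
  [0,0,0,0.05,0],
  [0,0,0,0.04,0],
  [0,0,0,0.03,0],
  [0,0,0,0.009,0],
  [0,0,0,0,0],
])

```text
clock: 4.62
position: [0.5998, -0.0464, 0.0805]
ee_rot: [-0.0, 0.994, -0.106, -0.0]
contact_force: [0.5, -1.2, -0.3]
width: -0.0001
```

Emit:
send_rows([
  [0,-0.01,0,0,0],
  [0,-0.01,0,0,0],
  [0,-0.004,0,0,0],
  [0,0,0,0,0],
])

```text
clock: 5.12
position: [0.5759, -0.0412, 0.081]
ee_rot: [-0.0, 0.994, -0.106, 0.0]
contact_force: [-0.6, -0.6, 0.2]
width: -0.0002
```

```bash
python3 - <<'E'
from h import *
s=manip.get_state(); print(s['clock'],s['position'],s['contact_force'])
cv2.imwrite('pics/w2.png',manip.get_image('wrist')[:,:,::-1]);cv2.imwrite('pics/s2.png',manip.get_image('scene')[100:260,180:440,::-1].repeat(3,0).repeat(3,1))
E
```

```text
5.125 [ 0.57587804 -0.04118887  0.0809681 ] [-0.56024868 -0.56535476  0.17339772]
```

View pics/w2.png

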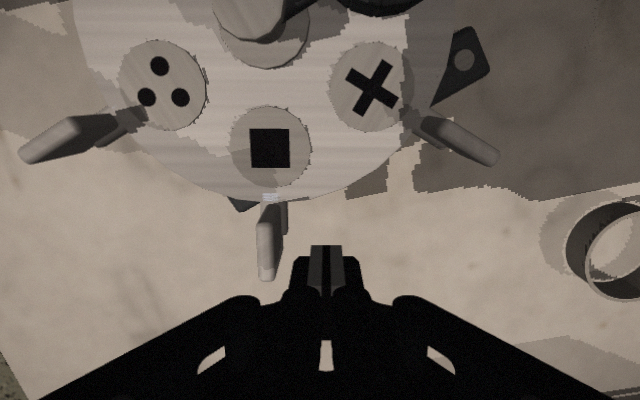

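View pics/s2.png

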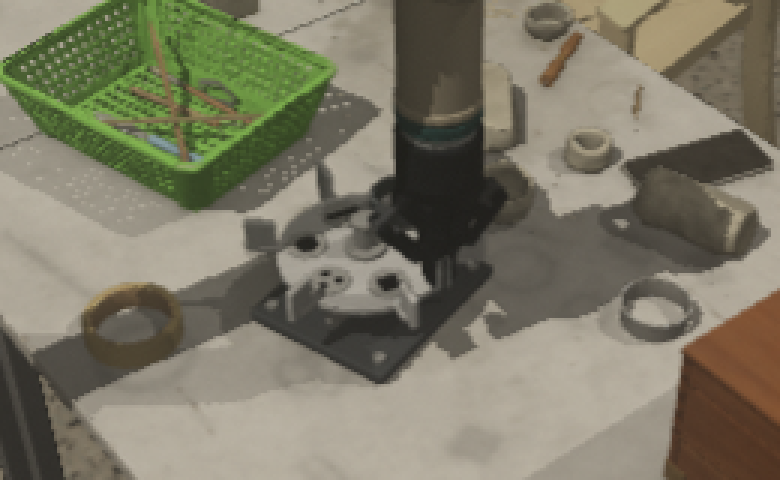

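```bash
python3 - <<'E'
from h import *
s=manip.get_state();C=manip.calibration('wrist');p=s['position']
a=np.radians(-12.1);X=np.array([np.cos(a),np.sin(a),0]);Y=np.array([np.sin(a),-np.cos(a),0])
for n,q in dict(tcp=p,px=p-.0145*X,pyin=p-.011*Y,up=p+[0,0,.021]).items(): print(n,proj(C,q))
c=np.array([.572,.065,.0]);
for r,z in((.085,.102),(.115,.102),(.115,.066)): print(r,z,proj(C,c+Y*r+[0,0,z]))
d=p-c;print('x,y in tool from centre',d@X,d@Y)
E
```

```text
tcp [324.33234093 242.35125278]
px [296.07567304 242.40157688]
pyin [324.27560437 222.21178108]
up [324.18399424 260.99864152]
0.085 0.102 [263.456585   224.04998592]
0.115 0.102 [266.82038363 284.70975651]
0.115 0.066 [277.16618341 251.39730157]
x,y in tool from centre 0.02664860737004643 0.10308471969661473
```

The predicted tab end at (267,285) matches the image, so the geometry holds. I'll creep in to find contact.

Emit:
send_rows([
  [0,-0.004,0,0,0],
  [0,-0.002,0,0,0],
  [0,0,0,0,0],
])

```text
clock: 5.6
position: [0.57, -0.04, 0.0803]
ee_rot: [-0.0, 0.994, -0.106, -0.0]
contact_force: [-0.2, 0.7, -0.4]
width: 0.0002
```

Emit:
send_rows([
  [0,-0.002,0,0,0],
  [0,0,0,0,0],
])

```text
clock: 5.85
position: [0.5682, -0.0395, 0.0804]
ee_rot: [-0.0, 0.994, -0.106, -0.0]
contact_force: [1.2, 0.3, -0.1]
width: -0.0002
```

Emit:
send_rows([
  [0,-0.002,0,0,0],
  [0,0,0,0,0],
])

```text
clock: 6.1
position: [0.5661, -0.0391, 0.0804]
ee_rot: [-0.0, 0.994, -0.106, -0.0]
contact_force: [-1.2, 0.6, 0.1]
width: 0.0001
```

```bash
python3 - <<'E'
from h import *
s=manip.get_state(); print(s['clock'],s['position'],s['contact_force'],s['moment'])
cv2.imwrite('pics/w3.png',manip.get_image('wrist')[:,:,::-1])
E
```

```text
6.1 [ 0.56612525 -0.03912333  0.08037162] [-1.21110542  0.56221884  0.0928738 ] [-0.00999198 -0.03056181  0.01222532]
```

View pics/w3.png

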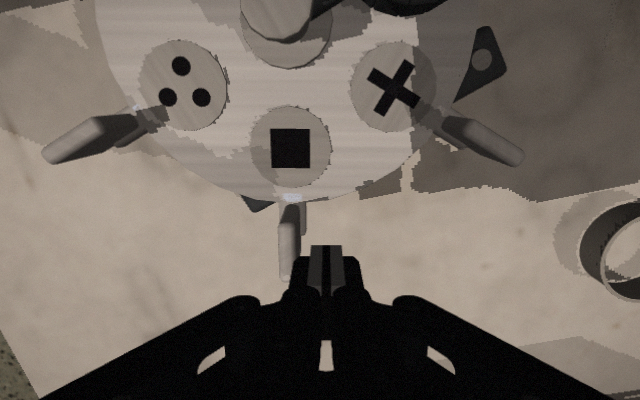

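No clear contact yet (about 1 N of noise). The finger edge is a few mm from the tab, which is at (290,240). Now I'll sweep the arc.

Emit:
send_rows([
  [0,-0.0083,0.0009,0,0.08],
  [0,-0.0083,0.0009,0,0.08],
  [0,-0.0083,0.0009,0,0.08],
  [0,-0.0083,0.0009,0,0.08],
  [0,0,0,0,0],
])

```text
clock: 6.78
position: [0.5335, -0.0316, 0.0805]
ee_rot: [-0.0, 0.965, -0.263, -0.0]
contact_force: [0.2, 0.4, 0.6]
width: 0.0001
```

```bash
python3 - <<'E'
from h import *
s=manip.get_state(); print(s['clock'],s['position'],s['contact_force'],s['moment'])
w,x,y,z=s['ee_rot'];a=2*np.arctan2(y,x);X=np.array([np.cos(a),np.sin(a)]);Y=np.array([X[1],-X[0]]);d=s['position'][:2]-[.572,.065];print(np.degrees(a),d@X,d@Y)
cv2.imwrite('pics/w4.png',manip.get_image('wrist')[:,:,::-1])
E
```

```text
6.775 [ 0.53345607 -0.03157341  0.0804573 ] [0.21558716 0.40712983 0.55956694] [-0.03476904 -0.00091048  0.02369238]
-30.475758604772714 0.015760651497203997 0.10277966633424875
```

View pics/w4.png

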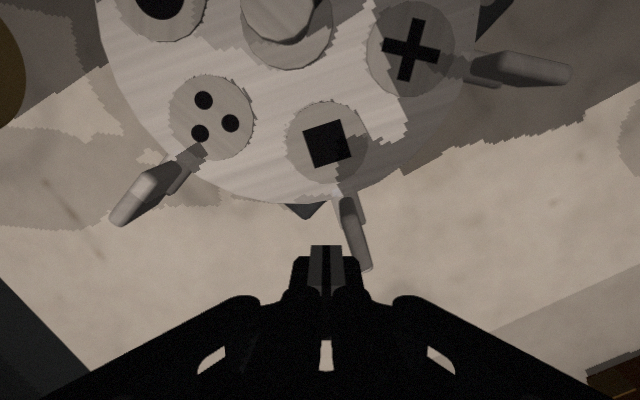

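```bash
python3 - <<'E'
from h import *
C=manip.calibration('wrist');s=manip.get_state();print(s['position'])
c=np.array([.572,.065])
for n,p in dict(square=(327,143),three=(211,118),cross=(411,50)).items():
    q=onz(C,p,.076)[:2]-c;print(n,q+c,np.hypot(*q),np.degrees(np.arctan2(q[1],q[0]))%360)
for p in((368,270),(349,197)):
    q=onz(C,p,.102)[:2]-c;print('tabtop',np.hypot(*q),np.degrees(np.arctan2(q[1],q[0]))%360)
print(proj(C,s['position']))
cv2.imwrite('pics/s4.png',manip.get_image('scene')[120:250,210:410,::-1].repeat(4,0).repeat(4,1));cv2.imwrite('pics/d4.png',manip.get_image('side')[150:290,240:420,::-1].repeat(4,0).repeat(4,1))
E
```

```text
[ 0.53408588 -0.03179056  0.08050536]
square [0.56093899 0.01091494] 0.05520452442672716 258.4417462213772
three [0.51948302 0.04889628] 0.05493053063972094 197.04754412454176
cross [0.61445765 0.02761544] 0.05657082339376226 318.6356253613835
tabtop 0.11278794429644926 258.48796128469746
tabtop 0.07689779577722099 260.3021573650639
[323.97265036 242.80480415]
```

View pics/s4.png

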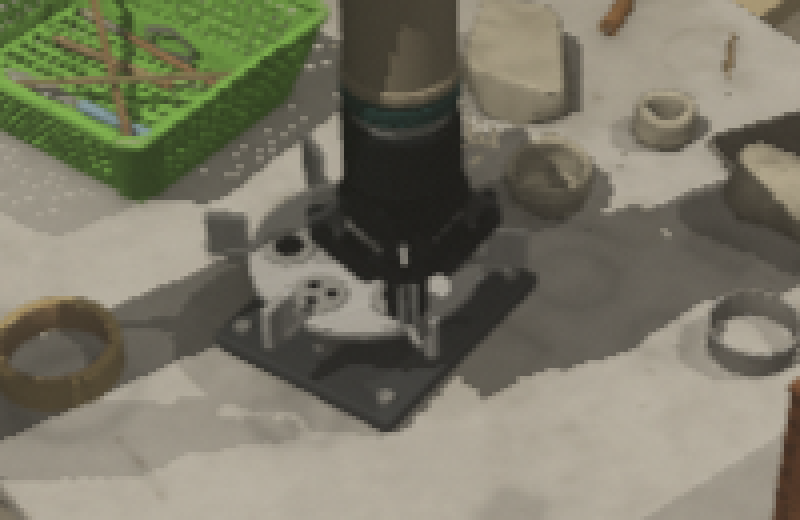

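View pics/d4.png

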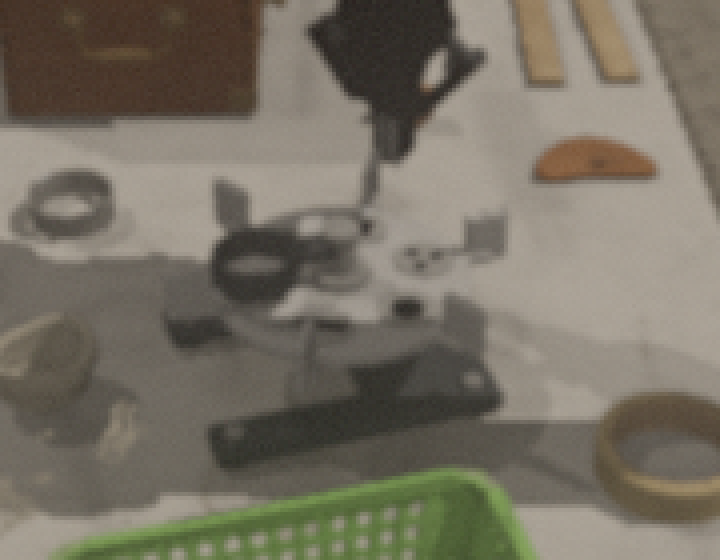

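```bash
python3 - <<'E'
from h import *
s=manip.get_state();p=s['position'];print(s['clock'])
C=manip.calibration('scene');D=manip.calibration('side')
for n,c,o in(('scene',C,(210,120)),('side',D,(240,150))):
  for h in(0,.02,.04): 
    q=proj(c,p+[0,0,h]);print(n,h,q,(q-o)*4)
E
python3 - <<'E'
import cv2
E
python3 -c "
import cv2
a=cv2.imread('pics/d4.png')[80:280,300:500];cv2.imwrite('pics/d4z.png',cv2.resize(a,None,fx=3,fy=3))
a=cv2.imread('pics/s4.png')[200:400,300:500];cv2.imwrite('pics/s4z.png',cv2.resize(a,None,fx=3,fy=3))"
```

```text
6.925
scene 0 [310.93682951 204.22521507] [403.74731803 336.90086029]
scene 0.02 [310.79212586 198.78723   ] [403.16850343 315.14891998]
scene 0.04 [310.64447983 193.24099912] [402.57791931 292.96399646]
side 0 [337.38989816 196.10910384] [389.55959265 184.43641535]
side 0.02 [337.4540724  189.92589106] [389.8162896  159.70356422]
side 0.04 [337.51855753 183.61826454] [390.07423011 134.47305815]
```

View pics/d4z.png

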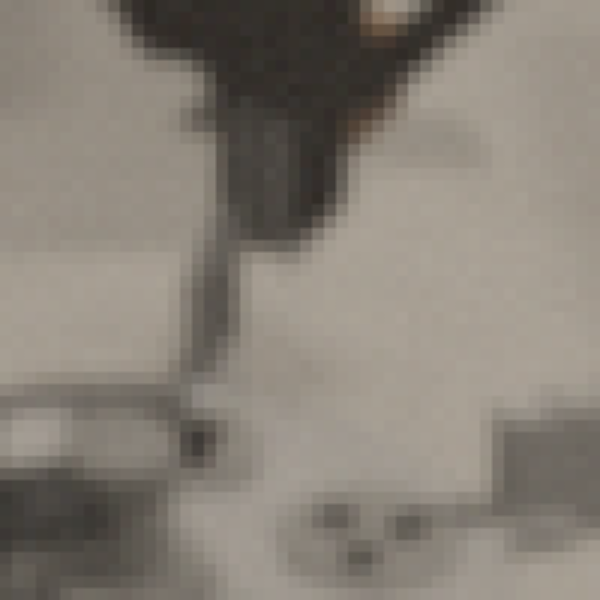

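View pics/s4z.png

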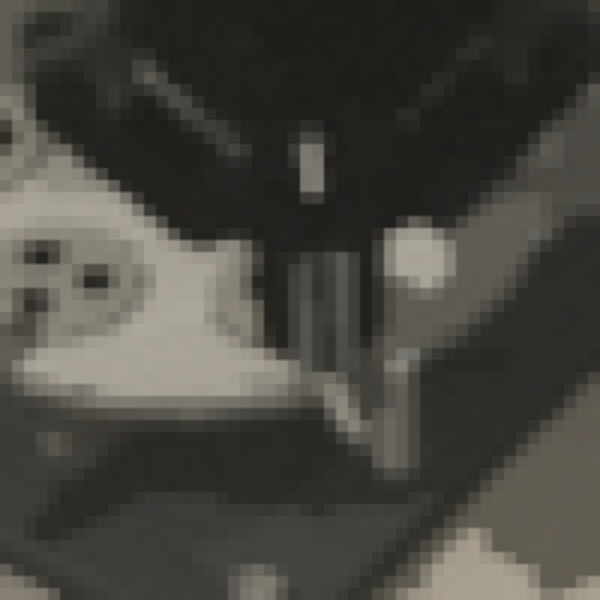

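The turret hasn't moved (square still at 258°). Both the side view and the wrist view show the fingertips ending about 20 mm above the reported TCP, near z=0.10, so the fingers went just over the tab top. A lower height is safe either way, since at r=103 mm I'm outside the disc. I'll lift, arc back and descend deeper.

Emit:
send_rows([
  [0,0,0,-0.03,0],
  [0,0.0083,-0.0016,0,-0.08],
  [0,0.0083,-0.0016,0,-0.08],
  [0,0.0083,-0.0016,0,-0.08],
  [0,0.0083,-0.0016,0,-0.08],
  [0,0.014,0,0,0],
  [0,0,0,0,0],
])

```text
clock: 7.8
position: [0.582, -0.0426, 0.1103]
ee_rot: [0.0, 0.994, -0.107, 0.001]
contact_force: [-0.9, 0.8, 0.3]
width: -0.0001
```

Emit:
send_rows([
  [0,0,0,0.02,0],
  [0,0,0,0.02,0],
  [0,0,0,0.012,0],
  [0,0,0,0,0],
])

```text
clock: 8.3
position: [0.5796, -0.042, 0.0576]
ee_rot: [-0.0, 0.994, -0.106, -0.001]
contact_force: [-0.6, -0.1, -0.0]
width: -0.0
```

```bash
cat > st.py <<'E'
from h import *
import sys
s=manip.get_state(); print(s['clock'],s['position'],s['contact_force'])
w,x,y,z=s['ee_rot'];a=2*np.arctan2(y,x);X=np.array([np.cos(a),np.sin(a)]);Y=np.array([X[1],-X[0]]);d=s['position'][:2]-[.572,.065];print(np.degrees(a),d@X,d@Y)
n=sys.argv[1]
cv2.imwrite(f'pics/w{n}.png',manip.get_image('wrist')[:,:,::-1])
if len(sys.argv)>2:
  a=manip.get_image('scene')[150:230,250:360,::-1];b=manip.get_image('side')[160:260,270:400,::-1]
  a=cv2.resize(a,(400,300),interpolation=cv2.INTER_CUBIC);b=cv2.resize(b,(400,300),interpolation=cv2.INTER_CUBIC)
  cv2.imwrite(f'pics/sd{n}.png',np.hstack([a,b]))
E
python3 st.py 5 1
```

```text
8.3 [ 0.57961554 -0.04203999  0.05757016] [-0.62480666 -0.10537633 -0.00549402]
-12.217842240435408 0.030095833542960873 0.1030038654827967
```

View pics/w5.png

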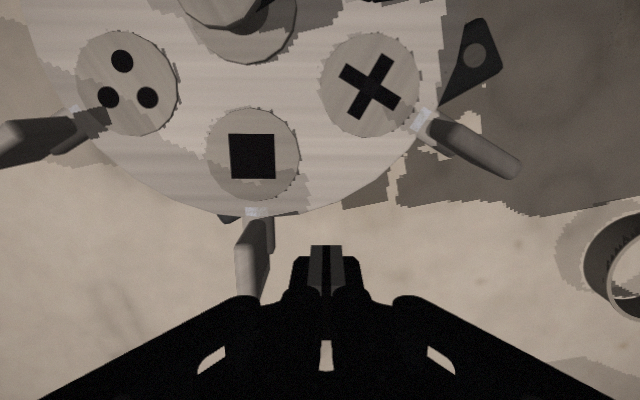

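View pics/sd5.png

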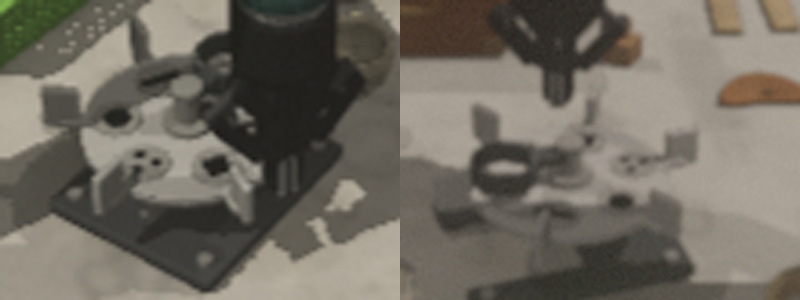

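```bash
python3 - <<'E'
from h import *
s=manip.get_state();p=s['position']
C=manip.calibration('scene');D=manip.calibration('side')
o1,d1=ray(C,(329.0,200.7));o2,d2=ray(D,(321.,193.5));d1/=np.linalg.norm(d1);d2/=np.linalg.norm(d2)
t=np.linalg.lstsq(np.array([d1,-d2]).T,o2-o1,rcond=None)[0];a=o1+d1*t[0];b=o2+d2*t[1];print(a,b,np.linalg.norm(a-b),p)
for h in(0,.02,.04): print(proj(C,p+[0,0,h]),proj(D,p+[0,0,h]))
E
```

```text
[ 0.58227838 -0.05028583  0.07968449] [ 0.58016753 -0.04973177  0.07873451] 0.0023801616178223363 [ 0.58110159 -0.04228713  0.0591337 ]
[326.8357832  204.77928528] [320.75702582 200.78077078]
[326.84747466 199.45984516] [320.65658317 194.76254426]
[326.85945002 194.03676199] [320.55399171 188.62490192]
```

Triangulating the tip gives z≈0.079, which is 23 mm of overlap on the tab and still above the disc. That confirms the 20 mm offset. Now I'll approach and push.

Emit:
send_rows([
  [0,-0.006,-0.003,0,0],
  [0,-0.004,0,0,0],
  [0,-0.003,0,0,0],
  [0,-0.003,0,0,0],
  [0,0,0,0,0],
])

```text
clock: 9.07
position: [0.5657, -0.0359, 0.0586]
ee_rot: [-0.0, 0.994, -0.106, 0.0]
contact_force: [0.9, -0.1, 0.0]
width: -0.0003
```

Emit:
send_rows([
  [0,-0.0041,0.0004,0,0.04],
  [0,-0.0041,0.0004,0,0.04],
  [0,-0.0041,0.0004,0,0.04],
  [0,-0.0041,0.0004,0,0.04],
  [0,0,0,0,0],
])

```text
clock: 9.7
position: [0.5487, -0.0329, 0.0583]
ee_rot: [-0.0, 0.983, -0.185, -0.0]
contact_force: [-0.5, -0.5, -0.8]
width: 0.0001
```

```bash
python3 st.py 6
```

```text
9.7 [ 0.54873094 -0.03288211  0.05829537] [-0.49501117 -0.54563243 -0.75086101]
-21.34999631916635 0.01396316692769823 0.09963627270459745
```

View pics/w6.png

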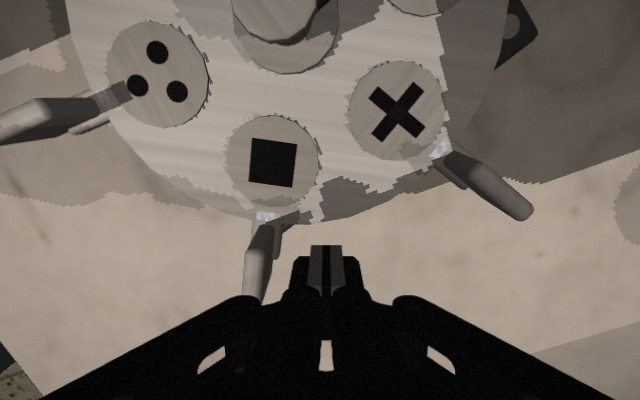

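```bash
cat > ang.py <<'E'
from h import *
import sys
C=manip.calibration('wrist');c=np.array([.572,.065]);v=[float(t) for t in sys.argv[1:]]
for i in range(0,len(v),2):
    q=onz(C,v[i:i+2],.076)[:2]-c;print(np.hypot(*q),np.degrees(np.arctan2(q[1],q[0]))%360)
E
python3 ang.py 273 162 398 110 158 75
```

```text
0.05501403066605236 240.9349096270842
0.055572228488949486 302.27112058881636
0.05513221787866169 179.53218583537975
```

The turret has moved 16.6° clockwise and is out of its click; it coasted about 12 mm ahead of the finger. I'll raise 5 mm to keep the knuckles clear and carry on.

Emit:
send_rows([
  [0,0,0,-0.005,0],
  [0,-0.0041,0.0004,0,0.04],
  [0,-0.0041,0.0004,0,0.04],
  [0,-0.0041,0.0004,0,0.04],
  [0,-0.0041,0.0004,0,0.04],
  [0,0,0,0,0],
])

```text
clock: 10.5
position: [0.5338, -0.0275, 0.0637]
ee_rot: [-0.0, 0.965, -0.263, 0.0]
contact_force: [-0.0, -0.4, 0.2]
width: 0.0003
```

```bash
python3 st.py 7
```

```text
10.5 [ 0.53376757 -0.02751928  0.06370439] [-0.00942336 -0.42504734  0.17733103]
-30.49521170396256 0.014006621268925795 0.09912290398628998
```

View pics/w7.png

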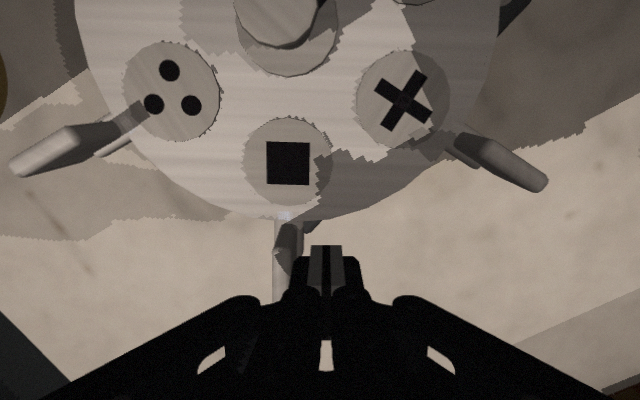

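```bash
python3 ang.py 288 163 404 99
```

```text
0.055309577629930606 237.81251115888165
0.05559950643082692 299.21606121131487
```

The turret is at about 238.5° and the finger is now on the tab. About 41° to go; I'll continue in small rows.

Emit:
send_rows([
  [0,-0.0041,0.0004,0,0.04],
  [0,-0.0041,0.0004,0,0.04],
  [0,-0.0041,0.0004,0,0.04],
  [0,-0.0041,0.0004,0,0.04],
  [0,-0.0041,0.0004,0,0.04],
  [0,-0.0041,0.0004,0,0.04],
  [0,-0.0041,0.0004,0,0.04],
  [0,-0.0041,0.0004,0,0.04],
])

```text
clock: 11.55
position: [0.5066, -0.0099, 0.0636]
ee_rot: [0.0, 0.91, -0.414, 0.0]
contact_force: [0.4, -0.9, -0.1]
width: -0.0004
```

Emit:
send_rows([
  [0,-0.0041,0.0004,0,0.04],
  [0,-0.0041,0.0004,0,0.04],
  [0,-0.0041,0.0004,0,0.04],
  [0,-0.0041,0.0004,0,0.04],
  [0,-0.0021,0.0003,0,0.02],
  [0,0,0,0,0],
])

```text
clock: 12.3
position: [0.4937, 0.004, 0.0636]
ee_rot: [-0.0, 0.87, -0.494, 0.0]
contact_force: [0.0, -0.4, 0.1]
width: -0.0004
```

```bash
python3 st.py 8
```

```text
12.3 [0.49374717 0.00396968 0.06357738] [ 0.02400154 -0.4304486   0.087998  ]
-59.16919506791639 0.012300847918015615 0.09847280889826907
```

View pics/w8.png

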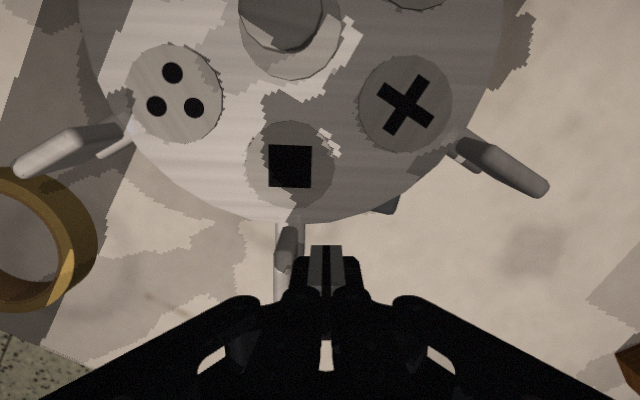

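```bash
python3 ang.py 290 166 405 103 177 91
```

```text
0.055582346476667946 207.9647952262221
0.054576923345252444 269.25936362474647
0.05443498901589351 146.8178350124766
```

Tab_3 is at about 208°, with home at about 197.5°. A little more should bring it into the detent.

Emit:
send_rows([
  [0,-0.0041,0.0004,0,0.04],
  [0,-0.0041,0.0004,0,0.04],
  [0,-0.0031,0.0003,0,0.03],
  [0,0,0,0,0],
])

```text
clock: 12.85
position: [0.4869, 0.0137, 0.0633]
ee_rot: [-0.0, 0.841, -0.541, -0.0]
contact_force: [-0.1, -0.6, 0.7]
width: -0.0
```

```bash
python3 st.py 9
```

```text
12.85 [0.4868522  0.0137467  0.06332329] [-0.12610739 -0.57283717  0.71311829]
-65.4569206381418 0.011254059905998802 0.09874408422127931
```

View pics/w9.png

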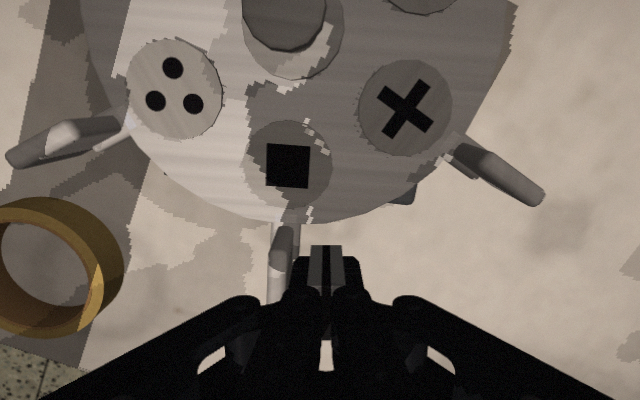

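```bash
python3 ang.py 288 166 405 108 175 88
```

```text
0.05569295028639909 200.1527483991631
0.05525505428017117 260.85999114894616
0.05506384024001094 138.9192183423072
```

At about 200°, so within the pull-in range. One more small nudge, a pause, and then back the finger off.

Emit:
send_rows([
  [0,-0.0021,0.0002,0,0.02],
  [0,-0.0012,0.0001,0,0.01],
  [0,0,0,0,0],
  [0,0,0,0,0],
])

```text
clock: 13.4
position: [0.4855, 0.0162, 0.0634]
ee_rot: [-0.0, 0.833, -0.553, -0.0]
contact_force: [-0.5, 0.4, 0.1]
width: -0.0002
```

```bash
python3 st.py 10
```

```text
13.4 [0.48554293 0.01618615 0.0633843 ] [-0.45492937  0.44575908  0.14278562]
-67.20524718496954 0.011505260504206253 0.0986166591725863
```

View pics/w10.png

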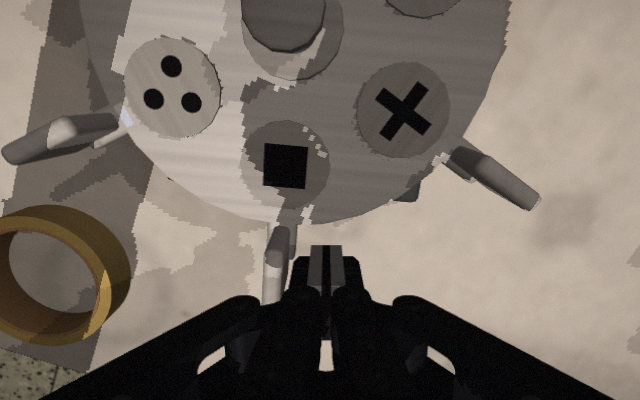

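```bash
python3 ang.py 285.5 166 403 110 173 87
```

```text
0.055754867566762976 197.25218366575152
0.055043371297959935 257.9776255882612
0.055604987534903574 136.42575276838375
```

197.2° against an expected 197.7°, so it is home, and a gap has opened between tab and finger. I'll back off, rise and check.

Emit:
send_rows([
  [0,0.01,0,0,0],
  [0,0.01,0,0,0],
  [0,0,0,-0.04,0],
  [0,0,0,-0.06,0],
  [0,0,0,-0.06,0],
  [0,0,0,-0.06,0],
  [0,0,0,0,0],
])

```text
clock: 14.32
position: [0.4965, -0.0034, 0.2888]
ee_rot: [-0.002, 0.833, -0.554, 0.005]
contact_force: [-0.4, 0.7, 0.1]
width: 0.0001
```

Emit:
send_rows([
  [0,0,0.03,0,0],
  [0,0,0.03,0,0],
  [0,0,0.03,0,0],
  [0,0,0,0,0],
  [0,0,0,0,0],
])

```text
clock: 14.95
position: [0.4108, -0.0373, 0.2829]
ee_rot: [-0.0, 0.833, -0.554, -0.0]
contact_force: [-0.4, 0.2, -0.3]
width: -0.0002
```

```bash
python3 st.py 11 1
```

```text
14.95 [ 0.41081016 -0.03726027  0.28288884] [-0.37296196  0.19072915 -0.25609492]
-67.24196516516378 0.03194425595783979 0.18819907473140202
```

View pics/w11.png

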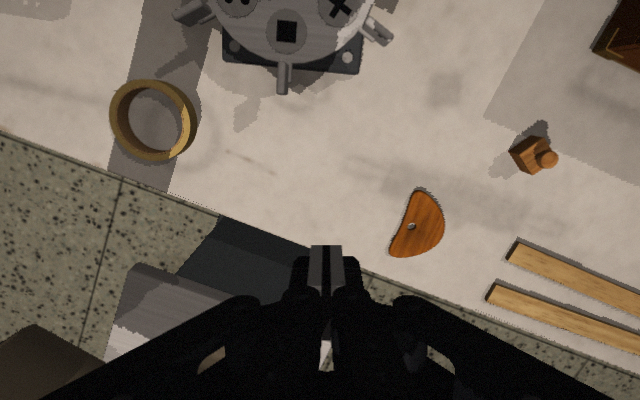

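View pics/sd11.png

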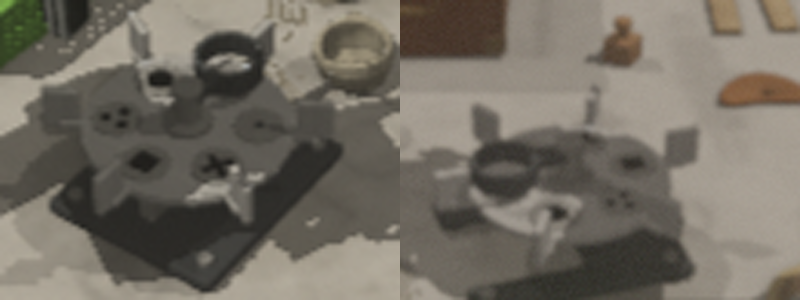

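Every die has stepped one place clockwise: the round hole now sits where the strip was, and the blank is at the right. I'll look down the mouth to confirm the slot and alignment.

Emit:
send_rows([
  [0,-0.005,-0.05,0,0],
  [0,-0.005,-0.05,0,0],
  [0,-0.005,-0.05,0,0],
  [0,-0.005,-0.02,0,0],
  [0,0,0,0,0],
  [0,0,0,0,0],
])

```text
clock: 15.85
position: [0.5581, 0.0467, 0.2834]
ee_rot: [0.001, 0.833, -0.554, -0.0]
contact_force: [-0.3, 0.5, -0.0]
width: 0.0002
```

```bash
python3 st.py 12
```

```text
15.85 [0.55807256 0.04668397 0.28335952] [-0.25163672  0.5252978  -0.02925623]
-67.2161743721511 0.011493405284689793 0.019933694737753204
```

View pics/w12.png

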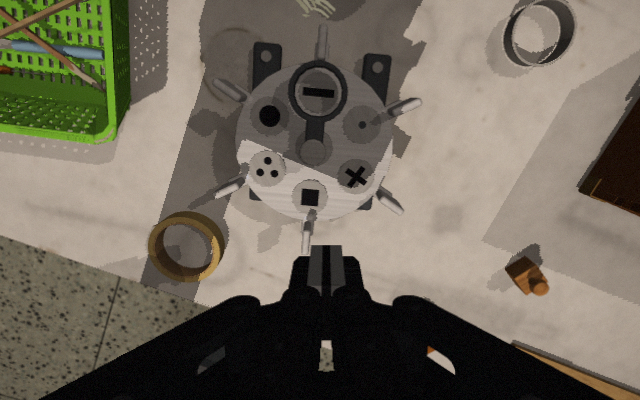

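```bash
python3 - <<'E'
from h import *
C=manip.calibration('wrist')
A=[onz(C,p,.076)[:2] for p in((319,92),(270,115.5),(266.5,167.5),(310,197.5),(356,176.5),(362,124.5))]; th=np.radians([0,60,120,180,240,300])
M=[];b=[]
for a,t in zip(A,th):
    M+= [[1,0,np.cos(t),-np.sin(t)],[0,1,np.sin(t),np.cos(t)]]; b+=list(a)
x,r,_,_=np.linalg.lstsq(np.array(M),np.array(b),rcond=None)
print('fit',x[:2],np.hypot(x[2],x[3]),'phi strip',np.degrees(np.arctan2(x[3],x[2])))
m=onz(C,(317.5,90.5),.105)[:2]-x[:2];print('mouth',np.hypot(*m),np.degrees(np.arctan2(m[1],m[0])))
S=manip.calibration('scene')
cv2.imwrite('pics/s12.png',manip.get_image('scene')[:,:,::-1])
E
python3 -c "
import cv2
a=cv2.imread('pics/w12.png')[40:230,200:440];cv2.imwrite('pics/w12z.png',cv2.resize(a,None,fx=3,fy=3,interpolation=cv2.INTER_CUBIC))"
```

```text
fit [0.57233816 0.0652299 ] 0.056156608991958394 phi strip 17.178770722477893
mouth 0.05712729874852203 17.89253338924876
```

View pics/w12z.png

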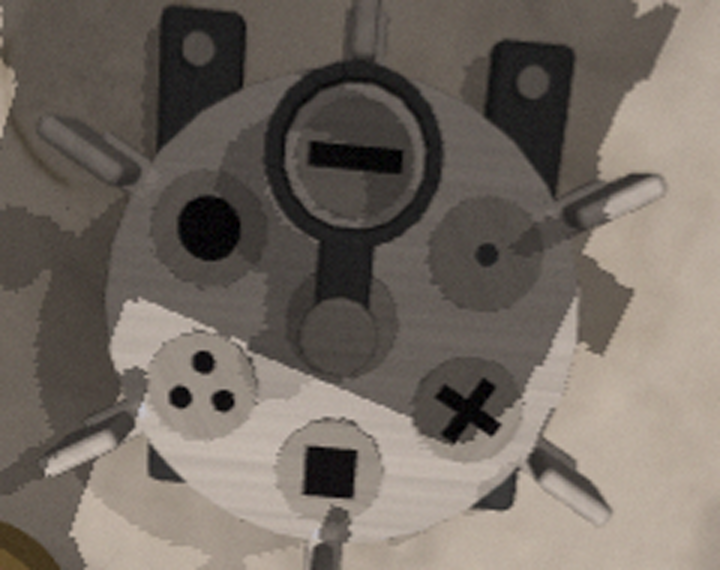

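View pics/s12.png

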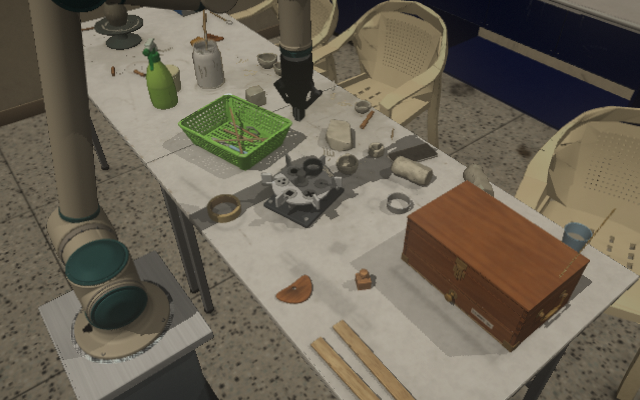

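The slot shows through the mouth at (319,92), and the strip's azimuth of 17.2° matches the mouth's 17.9° within measurement error. The extruder and the things around it are where they were, and the arm is clear. Handing in.

```bash
python3 -c "
from rig import manip
print(manip.sign_off())"
```

```text
the job is handed in; nothing more can be done
None
```

The strip die is in its click under the mouth, and the job is handed in at about 16 s of the 64 s allowed. I got it there by pushing tab_3 about 60° clockwise with the shut fingertips. The blank had been under the mouth at the start.

**Alignment:** The last wrist view shows the slot through the mouth. The strip die is at 17.2° and the mouth at 17.9°, which agrees within measurement error. The fitted die radius is 56.2 mm against 56 given.

**Disturbance:** The fitted axis stayed within 2 mm, at (0.572, 0.065). By eye, the extruder and the bystanders in the final scene picture are where they were. The arm is clear of everything, and force readings stayed at noise level, about 1 N.

**What disagreed:** My first pass missed. The fingertips ended about 20 mm above the reported TCP, so they passed just over the tab, and the turret did not move. I lifted, measured the tips with the side and scene cameras, and repeated the push lower. The turret also coasted a few degrees ahead of the finger when it left its first click.

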